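# Unclamp the indexing head and hold it up level

### The arm

A 7-joint arm with a two-finger parallel gripper is mounted at the origin on the work surface. World frame = base frame: x ahead of the robot, y to its left, z up, the work surface at z = 0. Lengths are in m, angles in rad, forces in N, time in s.
With the tool pointing down it reaches from about 0.425 to 0.925 m from the base axis. Payload 6.8 kg.
Tool frame: the origin (TCP) lies at the centre of the arm's flange, where the gripper is bolted on; the fingertips stand 173 mm ahead of it and the grasp point (between the pads) lies 155 mm ahead of it (r.hold_point_z is the distance from the TCP to the grasp point, in m); z points along the fingers, x is the direction in which the jaws open and shut, and the axes are right-handed (so a half turn about z gives the same grasp; the last joint's range is limited). The gripper opens to 85 mm and grips with 20 to 120 N. Pads are 22 mm wide; open, the fingers measure 114 mm over their backs; the gripper's body (76 mm by 85 mm) begins 54 mm behind the grasp point. The pads swing forward as they close: fully open they stand 13 mm farther back than shut.
Start: joints at [1.176, 0.477, 0.022, 1.555, -0.011, 1.109, -0.083], TCP at [0.191, -0.647, 0.405] pointing down, gripper open.
Joint ranges: [-2.96, 2.96], [-0.34, 2.1], [-1.41, 1.46], [0.24, 2.44], [-1.37, 4.51], [0.17, 1.92], [-2.96, 2.96]. Speed limits (rad/s): [2.39, 2.39, 3.14, 3.14, 3.14, 3.14, 3.14].

### API

Orientations are given as a rotation vector (axis times angle).
In Python, from bench import r gives the robot as it stands.
- The arm moves only by the tool apply_moves, never from a script. Its arguments are lists of equal length, an entry for each row: "dp": the shift along the tool's x, y, z scaled (see below), a list of three; "twist": the turn, a rotation vector about the tool's x, y, z scaled (see below), a list of three; "jaw": the closure in counts, from 0 (fully open) to 255 (shut). In form: {"dp": [[x, y, z], ...], "twist": [[rx, ry, rz], ...], "jaw": [jaw, ...]}. A call has 1 to 20 rows; each row shifts and turns the pose as measured when the row begins, along the tool's axes as they then stand; what a row does not reach is not made up. The controller multiplies each number of a shift by 12 cm and each number of a turn by 120 degrees. A row lasts 1/10 s, in which the tool goes at most 50 mm and 8.59 degrees, less where a joint would pass 70% of its speed; a pose out of reach is approached as far as the arm can. A call with a number of a shift or a turn outside -1 to 1 is refused whole. A call with a gripper value outside its range is refused whole. The fingers move at their own pace and stop on an object; "grip_force" is the grip in N (left out, the last holds). Time passes only in rows, so rows that do not move let the fingers close. It gives the time, the measured TCP pose, the force and the opening at its end, in the units of the state.
- r.get_obs(): the state, without advancing time (a new reading comes with each control period).
- r.grab_frame(name): name is "scene" or "top" or "wrist"; returns a dict with "color" (480x640x3 uint8, red, green, blue), "z_map" (480x640 float32, m along the optical axis (not along the pixel's ray), 0 where there is no reading), "intrinsics" (3x3 intrinsics, pixels), "R" (3x3) and "t" (3): a world point X has camera coordinates R X + t; the wrist camera has in their place "hand_eye" (4x4, takes a point from camera to tool coordinates, whose origin is the TCP and whose axes are the tool frame's). Camera axes: x right, y down, z forward; pixel columns grow to the right and rows downward; lengths in m; the calibration is good to about 2 mm. A picture is of the moment at which its call begins: read the wrist's pose just before it.
- r.hand_in(): hands the job in, once; it reports no verdict.
The state is a dict: "clock": time; "joints": joint angles; "qvel": joint speeds; "tau": joint torques, N m; "tcp_pos": TCP position; "orientation": TCP orientation; "contact_force": force on the tool from outside, world axes, zero at the start; "moment": the same for the moment, N m; "grip_width": finger opening in m.
Only numpy, scipy, OpenCV 4.12 (cv2) and the standard library are available. Lean on these libraries where they do the work, as an engineer would, in place of code of your own. Each camera call takes 0.05 s, during which the arm holds its last target.

### The job

Push the cradle's black-capped release plunger down to the end of its stroke, and then lift the grey indexing head out of the cradle, raising it straight up by at least 10 cm. Keep the head level all the way and finish while still holding it in the air, steady and level above the cradle, so that the rests can be wiped. Leave the collet, the grinding wheel and the brass nut beside the cradle where they are.

Things in the scene. Friction and masses are not known exactly. Their poses are not given: they have to be found in the camera images.
- cradle: Fixed dark steel cradle, base plate 120 (x) by 265 (y, from -100 to +165 mm) by 14 mm; origin on the table under the middle between its two rests; z up, y along the head's long axis towards the plunger pedestal, x across the head. Its clamp exerts no force here, but the plunger must be pushed before the head is lifted.
- rest_mid (a point): Point midway between the rests' tops, 47 mm above the table, cradle axes. Two aluminium rests at y = +44 and -44 mm, each 76 (x) by 18 (y) mm, top at 47 mm, with a lip at each side 12 mm higher, inner faces 54 mm apart. Between the rests 70 mm along y is free for fingers, down to the plate.
- head_center (a point): Centre of the loose indexing head, half-way up, within 2 mm of its centre of mass; 75 mm above the table at rest. 0.5 to 0.95 kg, 170 mm long (y). Grey flat-sided housing 48 (x) by 110 (y) by 56 (z) mm: grip its two upright flats (48 mm apart, across x) between the rests. Silver latch on top, 5 mm high; metal rings 50 to 58 mm across at both ends. Axes as the cradle's when at rest.
- head: The same indexing head; the origin is the centre of the housing's underside, 28 mm below the centre, axes as above.
- plunger_top (a point): Centre of the top of the release plunger: black mushroom cap 36 mm in diameter (flat over 26 mm) on a brass stem, on a 50 mm square pedestal (top at 50 mm) of the cradle, 135 mm along the cradle's +y from its origin. Its top is 90 mm above the table when out, 75 mm when pushed in; it moves straight down.
- plunger (a joint): Travel of the release plunger in m: 0 out, 0.015 fully in (a solid stop). The spring starts at about 2 N and needs about 6 N at the end; it springs back when let go.
- collet: Bystander, loose: spare steel collet standing on the table, 34 mm in diameter, 44 mm tall, origin at the centre of its underside.
- wheel: Bystander, loose: green grinding wheel lying flat, 72 mm in diameter, 28 mm tall, origin at the centre of its underside.
- nut: Bystander, loose: round brass nut, 42 mm in diameter, 30 mm tall, origin at the centre of its underside.
Not all that is in view belongs to the job. Leave any blue look-alike of the head alone.

How it is judged:
By the outcome, as a careful person would: the job done as asked, in the order asked, and still so for the second after the job is handed in, while the arm keeps its last pose, push and grip.
It also fails if it takes over 48 s, if anything falls off the work surface, if the arm or the gripper's body presses on something with over 40 N, if the wrist force passes 120 N, or if a joint passes its speed limit or range.

## Working session

There is one attempt and no reset: what is moved stays moved. The work goes in short steps, Python scripts to look and compute and a tool call to move; the robot and the scene stay as the last step left them, time stands still between calls to the robot, and variables do not carry over. Pictures are saved under pics/ and viewed, and the job is handed in when it is done.

Besides the shell and the picture viewer there is one more tool, called as name(argument=value, ...) on one line, values as JSON. apply_moves: Moves the arm, as the interface text tells. Shifts and turns lie within -1 to 1; 1 stands for 12 cm of shift or 120 degrees of turn. Its arguments: {"type":"object","properties":{"dp":{"type":"array"},"twist":{"type":"array"},"jaw":{"type":"array"},"grip_force":{"type":"number"}},"required":["dp","twist","jaw"]}

```bash
ls; mkdir -p pics; python3 - <<'E'
from bench import r
import cv2,numpy as np
o=r.get_obs(); print({k:np.round(v,3) for k,v in o.items()}, r.hold_point_z)
for n in("scene","top"):
    f=r.grab_frame(n); cv2.imwrite(f"pics/{n}0.png",f["color"][:,:,::-1]); np.savez(f"{n}0.npz",**f)
    print(n,f["intrinsics"],f["R"],f["t"])
E
```

```text
pics
{'clock': np.float64(0.0), 'joints': array([ 1.176,  0.478,  0.022,  1.556, -0.012,  1.109, -0.083]), 'qvel': array([-0.   ,  0.001,  0.002,  0.002, -0.001, -0.001,  0.   ]), 'tau': array([-1.0000e-03, -5.9644e+01,  1.6080e+00, -2.8120e+01,  1.2000e-02,
        9.0000e-03, -0.0000e+00]), 'tcp_pos': array([ 0.191, -0.647,  0.404]), 'orientation': array([-2.515e+00,  1.881e+00,  2.000e-03]), 'contact_force': array([0.006, 0.406, 0.586]), 'moment': array([0.014, 0.025, 0.031]), 'grip_width': np.float64(0.085)} 0.1547
scene [[613.32273262   0.         308.66503608]
 [  0.         613.32273262 237.01605852]
 [  0.           0.           1.        ]] [[-0.75673959  0.65364369 -0.00975308]
 [ 0.51647992  0.58866267 -0.62187198]
 [-0.40074142 -0.47563241 -0.78305819]] [ 0.43289169 -0.27428304  1.20290267]
top [[525.57943753   0.         324.93278545]
 [  0.         525.57943753 245.71295084]
 [  0.           0.           1.        ]] [[ 0.01035221 -0.99993714  0.00430745]
 [-0.9963874  -0.01067838 -0.0842504 ]
 [ 0.0842911  -0.00341971 -0.9964353 ]] [0.01236641 0.59372827 0.85630391]
```

View pics/scene0.png

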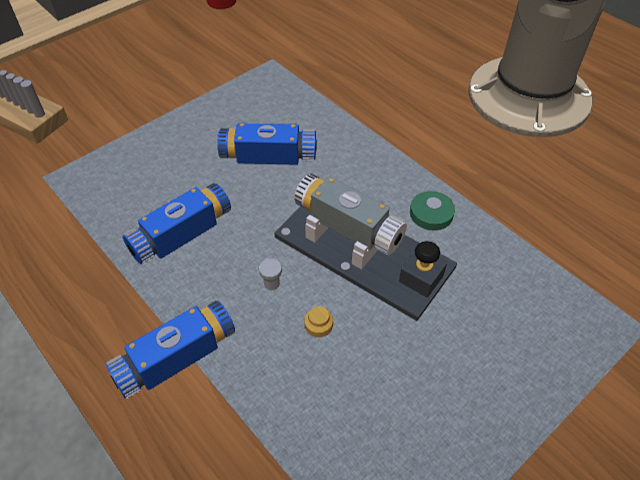

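View pics/top0.png

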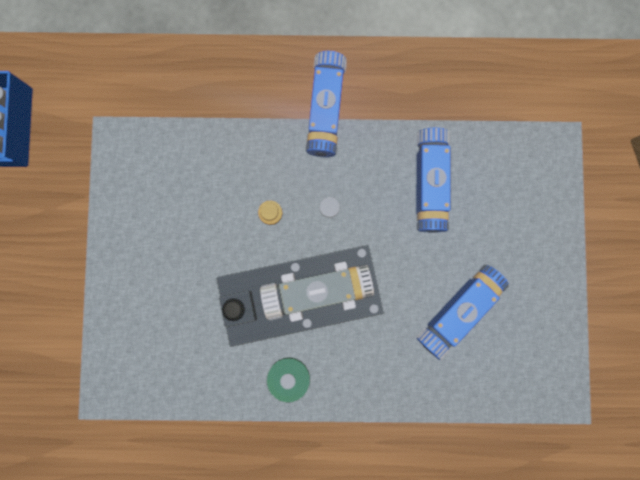

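The grey head in the cradle is at top (317,291) and scene (350,200). Three blue look-alikes sit at top (325,100), (435,180) and (467,312); only the grey one is in the cradle. The black plunger cap is at top (233,309). I'll crop in to confirm and measure.

```bash
cat > h.py <<'E'
import numpy as np,cv2
def load(n): return dict(np.load(n))
def cloud(f):
    K=f["intrinsics"];z=f["z_map"];v,u=np.mgrid[:480,:640]
    P=np.stack([(u-K[0,2])/K[0,0]*z,(v-K[1,2])/K[1,1]*z,z],-1)
    X=(P-f["t"])@f["R"]; X[z==0]=np.nan
    return X
E
python3 - <<'E'
from h import *
f=load("top0.npz");X=cloud(f)
im=f["color"][230:410,200:400,::-1]
cv2.imwrite("pics/crop0.png",cv2.resize(im,(800,720))[:600] if 0 else cv2.resize(im,(660,594),interpolation=cv2.INTER_CUBIC))
for n,u,v in[("head",317,291),("cap",233,309),("mat",150,200),("wheel",300,385),("nut",270,212),("collet",330,207),("plate",380,300)]: print(n,X[v,u].round(4))
reg=np.zeros((480,640),bool);reg[240:350,210:390]=1
Z=X[...,2]; c=f["color"].astype(int)
# housing top: z ~0.103
m=reg&(abs(Z-0.103)<0.004)&(np.ptp(c,axis=-1)<40)
n,l,s,ce=cv2.connectedComponentsWithStats(m.astype(np.uint8))
for i in range(1,n):
    if s[i,4]>100:
        P=X[l==i]; ctr,wh,a=cv2.minAreaRect(P[:,:2].astype(np.float32)*1000); print("top face",s[i],ctr,wh,a,P.mean(0),np.median(P[:,2]))
m=reg&(abs(Z-0.088)<0.006)&(np.arange(640)[None]<252)
P=X[m];print("cap",m.sum(),P.mean(0),P.min(0),P.max(0))
m=reg&(abs(Z-0.014)<0.004)
P=X[m];print("plate",m.sum(),cv2.minAreaRect(P[:,:2].astype(np.float32)*1000),np.median(P[:,2]))
E
```

```text
head [0.5179 0.0302 0.1069]
cap [0.489 0.159 0.09 ]
mat [ 6.720e-01  3.229e-01 -2.000e-04]
wheel [0.3638 0.0572 0.0241]
nut [0.6489 0.1113 0.0294]
collet [0.6564 0.011  0.0425]
plate [ 0.5037 -0.0752  0.0128]
top face [ 261  269   94   45 2297] (514.4547119140625, 45.596492767333984) (47.83384323120117, 140.01473999023438) 12.92830753326416 [0.51655252 0.03608582 0.10233382] 0.1022643302763139
cap 403 [0.48863667 0.1607289  0.0876932 ] [0.47183793 0.14459526 0.08219766] [0.50573061 0.17858272 0.09319734]
plate 6093 ((510.990966796875, 61.60980224609375), (120.05766296386719, 265.01727294921875), 12.678293228149414) 0.013277103631462252
```

View pics/crop0.png

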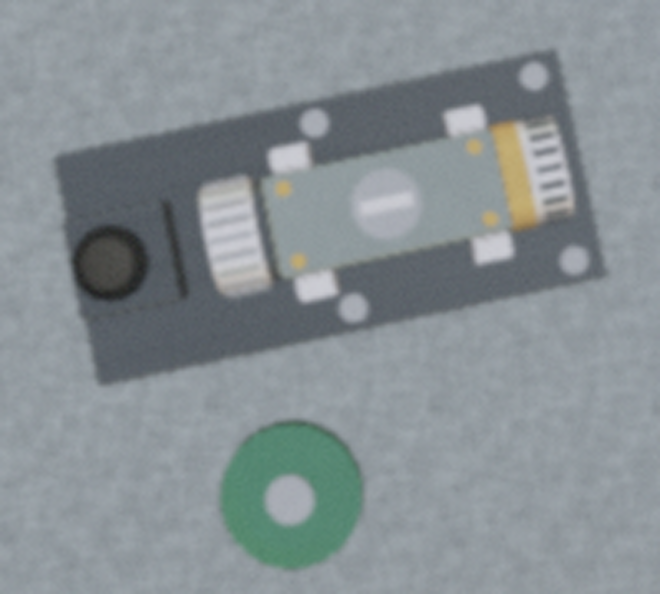

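Plate fit: 120×265 mm as specified, yaw 12.7°. That puts the cradle origin at about (0.518, 0.030) and the plunger at about (0.4885, 0.161, 0.090), and the cap and latch measurements agree with both. Next I'll swing over with the fingers shut.

apply_moves(dp=[[-0.02,-0.39,0],[-0.02,-0.39,0],[-0.02,-0.39,0],[-0.02,-0.39,0],[-0.02,-0.39,0],[-0.02,-0.39,0],[-0.02,-0.39,0],[-0.02,-0.39,0],[-0.02,-0.39,0],[-0.02,-0.39,0]], twist=[[0,0,-0.0333],[0,0,-0.0333],[0,0,-0.0333],[0,0,-0.0333],[0,0,-0.0333],[0,0,-0.0333],[0,0,-0.0333],[0,0,-0.0333],[0,0,-0.0333],[0,0,-0.0333]], jaw=[255,255,255,255,255,255,255,255,255,255])

```text
clock: 1.1
tcp_pos: [0.5586, -0.3646, 0.3961]
orientation: [3.011, -0.896, -0.018]
contact_force: [0.5, -0.5, -0.3]
grip_width: -0.0001
```

```bash
cat >> h.py <<'E'
from scipy.spatial.transform import Rotation as Ro
YAW=np.deg2rad(12.68)
O=np.array([.518,.030]); PL=np.array([.4885,.161])
def goal(o,xy,z,yaw=YAW):
    R=Ro.from_rotvec(o["orientation"]); 
    G=Ro.from_matrix(np.array([[np.cos(yaw),np.sin(yaw),0],[np.sin(yaw),-np.cos(yaw),0],[0,0,-1.]]))
    d=R.inv().apply(np.r_[xy,z]-o["tcp_pos"]); w=(R.inv()*G).as_rotvec()
    return d,w
def rep(o,xy,z,yaw=YAW):
    d,w=goal(o,xy,z,yaw)
    print("t",round(float(o["clock"]),2),"tcp",o["tcp_pos"].round(4),"F",o["contact_force"].round(1),"M",o["moment"].round(2),"w",round(float(o["grip_width"]),4),"q",np.round(o["joints"],2))
    print("d mm",(d*1000).round(1),"deg",np.rad2deg(w).round(2)," scaled total dp",(d/.12).round(3),"tw",(np.rad2deg(w)/120).round(4))
E
python3 -c "
from h import *
from bench import r
rep(r.get_obs(),PL,.30)"
```

```text
t 1.1 tcp [ 0.5586 -0.3646  0.3961] F [ 0.5 -0.5 -0.3] M [-0.02  0.    0.01] w -0.0001 q [ 0.65  0.49 -0.23  1.57  0.12  1.11 -0.19]
d mm [-345.1 -402.    98.6] deg [ -0.07   0.69 -45.84]  scaled total dp [-2.876 -3.35   0.822] tw [-0.0006  0.0057 -0.382 ]
```

apply_moves(dp=[[-0.24,-0.28,0.04],[-0.22,-0.29,0.04],[-0.2,-0.31,0.04],[-0.18,-0.32,0.04],[-0.16,-0.33,0.04],[-0.136,-0.34,0.04],[-0.113,-0.35,0.04],[-0.09,-0.355,0.04],[-0.065,-0.36,0.04],[-0.04,-0.365,0.04],[-0.02,-0.365,0.04],[0,0,0]], twist=[[0,0,-0.032],[0,0,-0.032],[0,0,-0.032],[0,0,-0.032],[0,0,-0.032],[0,0,-0.032],[0,0,-0.032],[0,0,-0.032],[0,0,-0.032],[0,0,-0.032],[0,0,-0.032],[0,0,0]], jaw=[255,255,255,255,255,255,255,255,255,255,255,255])

```text
clock: 2.3
tcp_pos: [0.4794, 0.1406, 0.3418]
orientation: [-3.116, -0.321, 0.017]
contact_force: [0.2, -0.0, -0.3]
grip_width: 0.0003
```

```bash
python3 -c "
from h import *
from bench import r
rep(r.get_obs(),PL,.30)"
```

```text
t 2.3 tcp [0.4794 0.1406 0.3418] F [ 0.2 -0.  -0.3] M [-0.09 -0.    0.08] w 0.0003 q [ 0.1   0.33 -0.6   2.    0.22  0.89 -0.41]
d mm [ 13.5 -17.7  41.8] deg [-0.56  0.57 -0.92]  scaled total dp [ 0.112 -0.147  0.348] tw [-0.0047  0.0048 -0.0077]
```

Now align above the cap at TCP z 0.29 (fingertips about 27 mm above it), then take a picture.

apply_moves(dp=[[0.112,-0.147,0.2],[0,0,0.2],[0,0,0]], twist=[[-0.0047,0.0048,-0.0077],[0,0,0],[0,0,0]], jaw=[255,255,255])

```text
clock: 2.6
tcp_pos: [0.4886, 0.1623, 0.2926]
orientation: [3.121, 0.351, 0.002]
contact_force: [-0.5, -0.3, 0.1]
grip_width: 0.0001
```

```bash
python3 -c "
from h import *
from bench import r
o=r.get_obs();rep(o,PL,.263)
f=r.grab_frame('wrist');cv2.imwrite('pics/w1.png',f['color'][:,:,::-1]);np.savez('w1.npz',**f,p=o['tcp_pos'],o=o['orientation'])
f=r.grab_frame('scene');cv2.imwrite('pics/s1.png',cv2.resize(f['color'][120:330,250:500,::-1],(750,630))[:600])
"
```

```text
t 2.6 tcp [0.4886 0.1623 0.2926] F [-0.5 -0.3  0.1] M [-0.05  0.02  0.02] w 0.0001 q [ 0.03  0.42 -0.57  2.01  0.31  0.8  -0.5 ]
d mm [-0.5  1.2 29.6] deg [ 0.05 -0.05  0.17]  scaled total dp [-0.004  0.01   0.246] tw [ 0.0004 -0.0004  0.0014]
```

View pics/w1.png

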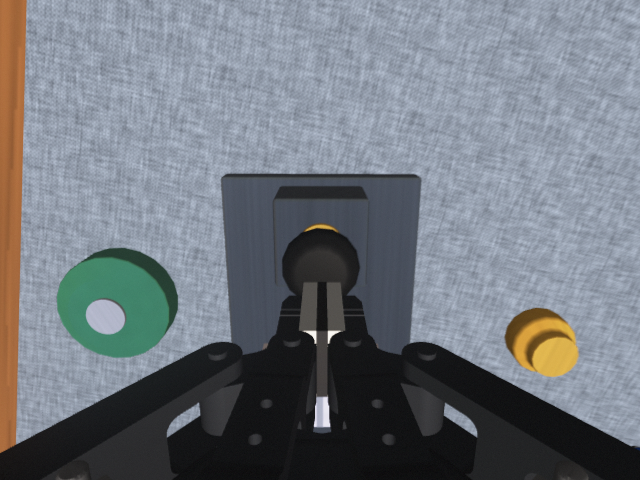

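View pics/s1.png

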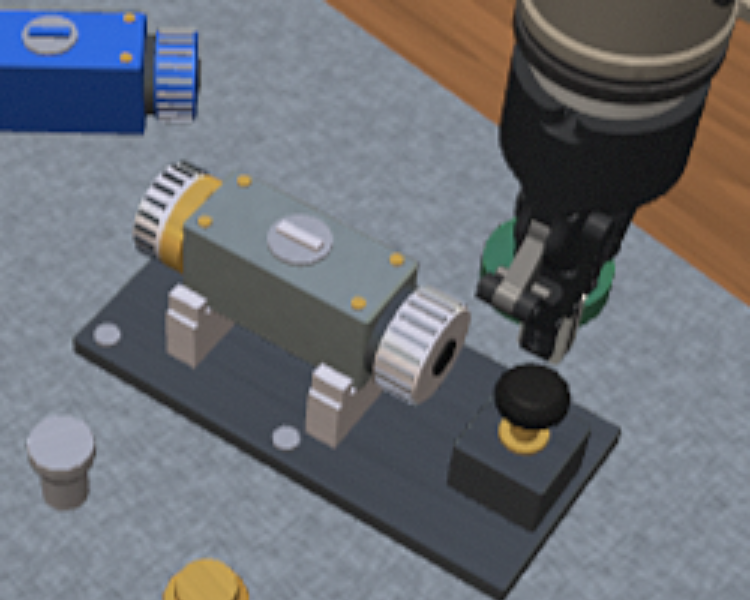

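The shut fingertips (322,285) are centred over the cap (320,265), and the wheel and nut are well clear. Descend close, then feel for contact.

apply_moves(dp=[[0,0.008,0.1],[0,0,0.08],[0,0,0.03],[0,0,0.03],[0,0,0.03]], twist=[[0,0,0],[0,0,0],[0,0,0],[0,0,0],[0,0,0]], jaw=[255,255,255,255,255])

```text
clock: 3.2
tcp_pos: [0.4916, 0.1602, 0.2635]
orientation: [-3.122, -0.344, -0.016]
contact_force: [0.3, 0.6, 1.5]
grip_width: -0.0
```

apply_moves(dp=[[0,0,0.03],[0,0,0.03]], twist=[[0,0,0],[0,0,0]], jaw=[255,255])

```text
clock: 3.4
tcp_pos: [0.4917, 0.1602, 0.2562]
orientation: [-3.122, -0.344, -0.016]
contact_force: [-1.8, -0.1, 4.4]
grip_width: 0.0002
```

apply_moves(dp=[[0,0,0.03],[0,0,0.025]], twist=[[0,0,0],[0,0,0]], jaw=[255,255])

```text
clock: 3.6
tcp_pos: [0.4917, 0.1603, 0.2494]
orientation: [3.122, 0.344, 0.017]
contact_force: [-1.8, -0.9, 5.9]
grip_width: 0.0002
```

apply_moves(dp=[[0,0,0.02]], twist=[[0,0,0]], jaw=[255])

```text
clock: 3.7
tcp_pos: [0.492, 0.1606, 0.248]
orientation: [3.122, 0.344, 0.018]
contact_force: [-10.2, -5.2, 37.9]
grip_width: 0.0001
```

apply_moves(dp=[[0,0,0.02]], twist=[[0,0,0]], jaw=[255])

```text
clock: 3.8
tcp_pos: [0.4921, 0.161, 0.2478]
orientation: [3.12, 0.343, 0.018]
contact_force: [-13.6, -6.2, 45.6]
grip_width: -0.0001
```

The force jumped from 6 to 38 N at TCP z 0.248, exactly 15 mm below first contact, so that is the solid stop. Ease off and check by picture.

apply_moves(dp=[[0,0,0]], twist=[[0,0,0]], jaw=[255])

```text
clock: 3.9
tcp_pos: [0.4917, 0.1612, 0.2489]
orientation: [3.118, 0.344, 0.018]
contact_force: [-3.2, -1.2, 5.3]
grip_width: 0.0001
```

```bash
python3 -c "
from h import *
from bench import r
o=r.get_obs();rep(o,O,.29)
f=r.grab_frame('scene');cv2.imwrite('pics/s2.png',cv2.resize(f['color'][120:330,250:500,::-1],(700,588)))
"
```

```text
t 3.9 tcp [0.4917 0.1612 0.2489] F [-3.2 -1.2  5.3] M [-0.32  0.84 -0.  ] w 0.0001 q [-0.01  0.49 -0.53  2.03  0.38  0.71 -0.56]
d mm [ -2.5 134.  -40.4] deg [ 0.32 -0.61 -0.11]  scaled total dp [-0.02   1.116 -0.337] tw [ 0.0027 -0.0051 -0.0009]
```

View pics/s2.png

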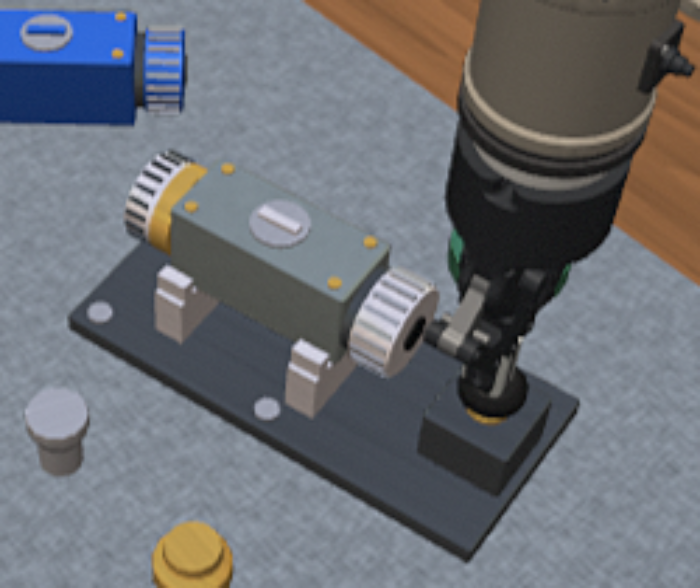

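The cap is fully down on the pedestal (490,395) and the head hasn't moved. Now retreat up, open, and move over the head.

apply_moves(dp=[[0,0,-0.1],[0,0,-0.25],[0,0,-0.25],[-0.01,0.27,0],[0,0.28,0],[0,0.28,0],[0,0.28,0],[0,0,0]], twist=[[0,0,0],[0,0,0],[0,0,0],[0.0027,-0.0051,0],[0,0,0],[0,0,0],[0,0,0],[0,0,0]], jaw=[255,255,128,0,0,0,0,0], grip_force=80)

```text
clock: 4.75
tcp_pos: [0.5214, 0.0289, 0.3278]
orientation: [-3.119, -0.353, -0.013]
contact_force: [-0.3, 0.6, 0.5]
grip_width: 0.0849
```

```bash
python3 -c "
from h import *
from bench import r
o=r.get_obs();rep(o,O,.2297)
f=r.grab_frame('wrist');cv2.imwrite('pics/w3.png',f['color'][:,:,::-1]);np.savez('w3.npz',**f,p=o['tcp_pos'],o=o['orientation'])
"
```

```text
t 4.75 tcp [0.5214 0.0289 0.3278] F [-0.3  0.6  0.5] M [ 0.02 -0.02 -0.02] w 0.0849 q [ 0.28  0.37 -0.55  1.97  0.25  0.86 -0.18]
d mm [-3.9 -1.6 98.1] deg [-0.12 -0.47  0.23]  scaled total dp [-0.032 -0.013  0.818] tw [-0.001  -0.004   0.0019]
```

View pics/w3.png

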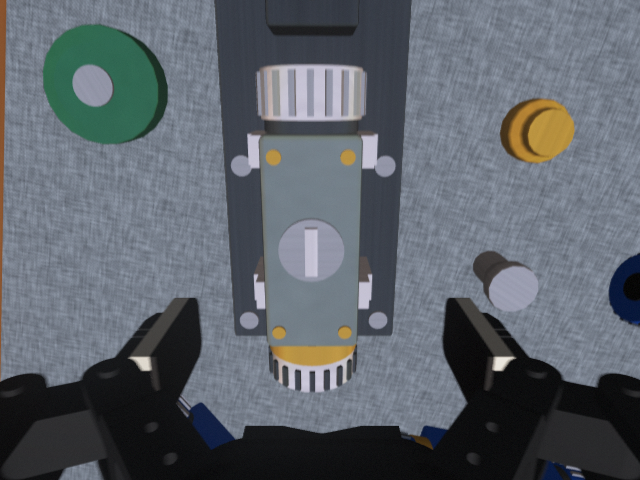

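The wrist view shows the head at (310,245), slightly left of the jaw middle at about (322,320), which matches the computed −3.9 mm in tool x. I'll check it with the wrist depth.

```bash
python3 -c "
from h import *
f=load('w3.npz');K=f['intrinsics'];z=f['z_map'];v,u=np.mgrid[:480,:640]
P=np.stack([(u-K[0,2])/K[0,0]*z,(v-K[1,2])/K[1,1]*z,z,np.ones_like(z)],-1)@f['hand_eye'].T
T=P[...,:3]; W=Ro.from_rotvec(f['o']).apply(T.reshape(-1,3)).reshape(T.shape)+f['p']
print(W[250,310])
m=(abs(W[...,2]-.103)<.003)&(u>240)&(u<380)&(v>130)&(v<350)
A=W[m];print(m.sum(),cv2.minAreaRect(A[:,:2].astype(np.float32)*1000),np.median(A[:,2]))
t=T[m];print('tool x edges',np.percentile(t[:,0],[.5,99.5]),'y',np.percentile(t[:,1],[.5,99.5]),'latch tool',T[250,310])
"
```

```text
[0.51750626 0.03319256 0.10679245]
19582 ((518.3632202148438, 30.709285736083984), (47.65882873535156, 111.20417022705078), 12.850290298461914) 0.1023022579992541
tool x edges [-0.02769321  0.01889482] y [-0.0569893   0.05064723] latch tool [-0.00466864 -0.0045656   0.22101312]
```

The housing top fits 47.7×111 mm, centred at (0.518, 0.031), which agrees with the top camera. Centre and descend.

apply_moves(dp=[[-0.035,-0.018,0],[0,0,0],[0,0,0.25]], twist=[[-0.001,-0.004,0.0008],[0,0,0],[0,0,0]], jaw=[0,0,0])

```text
clock: 5.1
tcp_pos: [0.5172, 0.0362, 0.3012]
orientation: [-3.118, -0.359, -0.012]
contact_force: [0.8, -0.5, -0.3]
grip_width: 0.0857
```

```bash
python3 -c "
from h import *
from bench import r
rep(r.get_obs(),[.5184,.0307],.2297,np.deg2rad(12.8))"
```

```text
t 5.1 tcp [0.5172 0.0362 0.3012] F [ 0.8 -0.5 -0.3] M [ 0.01 -0.06  0.02] w 0.0857 q [ 0.26  0.4  -0.54  2.    0.28  0.81 -0.22]
d mm [-0.6  5.8 71.5] deg [-0.11 -0.44  0.35]  scaled total dp [-0.005  0.048  0.596] tw [-0.0009 -0.0037  0.0029]
```

apply_moves(dp=[[0,0.04,0.15],[0,0,0.15],[0,0,0.1],[0,0,0]], twist=[[-0.001,-0.006,0.002],[0,0,0],[0,0,0],[0,0,0]], jaw=[0,0,0,0])

```text
clock: 5.5
tcp_pos: [0.5163, 0.0344, 0.2484]
orientation: [3.12, 0.363, -0.019]
contact_force: [-0.2, 0.3, -0.3]
grip_width: 0.0856
```

```bash
python3 -c "
from h import *
from bench import r
rep(r.get_obs(),[.5184,.0307],.2297,np.deg2rad(12.8))"
```

```text
t 5.5 tcp [0.5163 0.0344 0.2484] F [-0.2  0.3 -0.3] M [ 0.02 -0.01  0.  ] w 0.0856 q [ 0.22  0.49 -0.51  2.03  0.35  0.73 -0.27]
d mm [ 1.4  4.1 18.7] deg [-0.06  0.7   0.47]  scaled total dp [0.011 0.034 0.156] tw [-0.0005  0.0058  0.004 ]
```

apply_moves(dp=[[0.011,0.034,0.08],[0,0.01,0.06],[0,0,0]], twist=[[-0.0005,0.0058,0.004],[0,0,0],[0,0,0]], jaw=[0,0,0])

```text
clock: 5.8
tcp_pos: [0.5195, 0.0306, 0.2321]
orientation: [-3.122, -0.353, -0.001]
contact_force: [-0.2, 0.5, -0.1]
grip_width: 0.0853
```

```bash
python3 -c "
from h import *
from bench import r
rep(r.get_obs(),[.5184,.0307],.2297,np.deg2rad(12.8))"
```

```text
t 5.8 tcp [0.5195 0.0306 0.2321] F [-0.2  0.5 -0.1] M [-0.01  0.01  0.01] w 0.0853 q [ 0.21  0.51 -0.49  2.03  0.37  0.68 -0.29]
d mm [-1.  -0.4  2.4] deg [-0.01 -0.05  0.09]  scaled total dp [-0.009 -0.003  0.02 ] tw [-0.0001 -0.0004  0.0007]
```

Level and centred. Close the jaws.

apply_moves(dp=[[-0.009,-0.003,0.02],[0,0,0],[0,0,0],[0,0,0]], twist=[[0,0,0],[0,0,0],[0,0,0],[0,0,0]], jaw=[60,90,110,255], grip_force=80)

```text
clock: 6.2
tcp_pos: [0.5181, 0.0311, 0.231]
orientation: [3.121, 0.353, 0.001]
contact_force: [0.1, -0.8, -3.3]
grip_width: 0.0478
```

apply_moves(dp=[[0,0,0],[0,0,0],[0,0,0]], twist=[[0,0,0],[0,0,0],[0,0,0]], jaw=[255,255,255])

```text
clock: 6.5
tcp_pos: [0.5181, 0.0311, 0.231]
orientation: [3.121, 0.353, 0.001]
contact_force: [-0.3, 0.4, -1.4]
grip_width: 0.0469
```

```bash
python3 -c "
from h import *
from bench import r
rep(r.get_obs(),[.5184,.0307],.2297,np.deg2rad(12.8))
f=r.grab_frame('scene');cv2.imwrite('pics/s4.png',cv2.resize(f['color'][120:330,250:500,::-1],(700,588)))
"
```

```text
t 6.5 tcp [0.5181 0.0311 0.231 ] F [-0.3  0.4 -1.4] M [-0.04  0.09 -0.01] w 0.0469 q [ 0.21  0.51 -0.49  2.04  0.37  0.68 -0.29]
d mm [0.2 0.5 1.3] deg [ 0.01 -0.05  0.12]  scaled total dp [0.002 0.004 0.01 ] tw [ 0.0001 -0.0004  0.001 ]
```

View pics/s4.png

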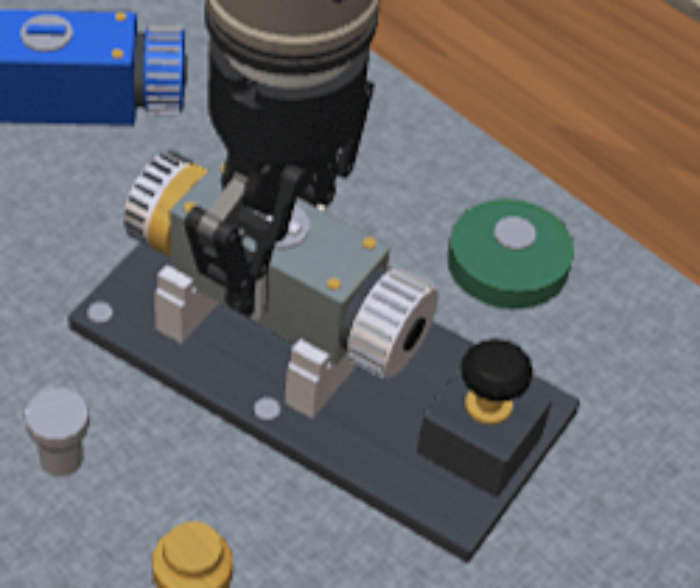

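The fingers hold the housing flats mid-way between the rests at 47 mm opening. Now lift in small steps, checking level.

apply_moves(dp=[[0,0,-0.03],[0,0,-0.05],[0,0,-0.05],[0,0,-0.05],[0,0,0]], twist=[[0,0,0],[0,0,0],[0,0,0],[0,0,0],[0,0,0]], jaw=[255,255,255,255,255])

```text
clock: 7.05
tcp_pos: [0.5166, 0.0306, 0.2526]
orientation: [3.122, 0.354, -0.006]
contact_force: [-0.5, -0.6, -7.0]
grip_width: 0.0475
```

```bash
python3 -c "
from h import *
from bench import r
rep(r.get_obs(),[.5181,.0311],.356,np.deg2rad(12.8))
f=r.grab_frame('scene');cv2.imwrite('pics/s5.png',cv2.resize(f['color'][120:330,250:500,::-1],(700,588)))
"
```

```text
t 7.05 tcp [0.5166 0.0306 0.2526] F [-0.5 -0.6 -7. ] M [-0.03 -0.04 -0.  ] w 0.0475 q [ 0.23  0.48 -0.51  2.03  0.34  0.72 -0.26]
d mm [   1.2   -0.2 -103.4] deg [-0.02  0.22  0.13]  scaled total dp [ 0.01  -0.002 -0.862] tw [-0.0002  0.0019  0.001 ]
```

View pics/s5.png

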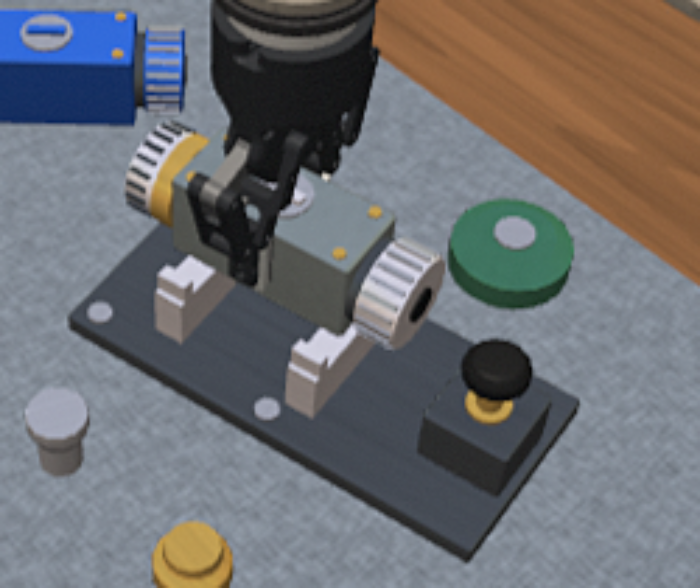

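The head is off the rests and level, at 7 N (about 0.7 kg) with no moment. Continue.

apply_moves(dp=[[0.01,0,-0.06],[0,0,-0.06],[0,0,-0.06],[0,0,-0.06],[0,0,-0.06],[0,0,0]], twist=[[0,0.0018,0],[0,0,0],[0,0,0],[0,0,0],[0,0,0],[0,0,0]], jaw=[255,255,255,255,255,255])

```text
clock: 7.7
tcp_pos: [0.5175, 0.0308, 0.2916]
orientation: [-3.121, -0.354, 0.001]
contact_force: [0.2, 0.4, -7.5]
grip_width: 0.0473
```

```bash
python3 -c "
from h import *
from bench import r
rep(r.get_obs(),[.5181,.0311],.356,np.deg2rad(12.8))"
```

```text
t 7.7 tcp [0.5175 0.0308 0.2916] F [ 0.2  0.4 -7.5] M [-0.02 -0.06 -0.08] w 0.0473 q [ 0.26  0.42 -0.54  2.    0.29  0.8  -0.22]
d mm [  0.6  -0.1 -64.4] deg [-0.01  0.02  0.14]  scaled total dp [ 0.005 -0.001 -0.537] tw [-0.0001  0.0002  0.0011]
```

apply_moves(dp=[[0.005,0,-0.06],[0,0,-0.06],[0,0,-0.06],[0,0,-0.06],[0,0,-0.06],[0,0,-0.06],[0,0,-0.06],[0,0,-0.06],[0,0,-0.04],[0,0,0]], twist=[[0,0,0],[0,0,0],[0,0,0],[0,0,0],[0,0,0],[0,0,0],[0,0,0],[0,0,0],[0,0,0],[0,0,0]], jaw=[255,255,255,255,255,255,255,255,255,255])

```text
clock: 8.7
tcp_pos: [0.5177, 0.0311, 0.3597]
orientation: [3.121, 0.355, -0.001]
contact_force: [0.1, 0.0, -7.9]
grip_width: 0.0471
```

apply_moves(dp=[[0,0,0],[0,0,0],[0,0,0]], twist=[[0,0,0],[0,0,0],[0,0,0]], jaw=[255,255,255])

```text
clock: 9.0
tcp_pos: [0.5174, 0.0309, 0.3591]
orientation: [3.121, 0.355, -0.003]
contact_force: [0.8, -0.1, -7.8]
grip_width: 0.0472
```

```bash
python3 -c "
from h import *
from bench import r
rep(r.get_obs(),[.5181,.0311],.356,np.deg2rad(12.8)); print(r.get_obs()['qvel'].round(3))
f=r.grab_frame('scene');cv2.imwrite('pics/s6.png',cv2.resize(f['color'][60:330,190:510,::-1],(700,590)))
o=r.get_obs();f=r.grab_frame('wrist');cv2.imwrite('pics/w6.png',f['color'][:,:,::-1])
K=f['intrinsics'];z=f['z_map'];v,u=np.mgrid[:480,:640]
P=np.stack([(u-K[0,2])/K[0,0]*z,(v-K[1,2])/K[1,1]*z,z,np.ones_like(z)],-1)@f['hand_eye'].T
T=P[...,:3]; W=Ro.from_rotvec(o['orientation']).apply(T.reshape(-1,3)).reshape(T.shape)+o['tcp_pos']
zt=.103+o['tcp_pos'][2]-.231
m=(abs(W[...,2]-zt)<.008)&(z>0)&(v<300)
m&=(np.hypot(W[...,0]-.518,W[...,1]-.031)<.07)&(np.ptp(f['color'].astype(int),axis=-1)<25)
A=W[m];
for _ in range(3):
    c,*_q=np.linalg.lstsq(np.c_[A[:,:2]-[.518,.031],np.ones(len(A))],A[:,2],rcond=None)
    e=A[:,2]-np.c_[A[:,:2]-[.518,.031],np.ones(len(A))]@c; A=A[abs(e)<.0015]
print(len(A),'tilt deg',np.rad2deg(c[:2]),'z',c[2],'rise',c[2]-.103)
"
```

```text
t 9.0 tcp [0.5174 0.0309 0.3591] F [ 0.8 -0.1 -7.8] M [ 0.04  0.04 -0.02] w 0.0472 q [ 0.3   0.33 -0.57  1.94  0.22  0.93 -0.16]
d mm [0.7 0.  3.1] deg [-0.01  0.11  0.16]  scaled total dp [0.006 0.    0.026] tw [-0.0001  0.0009  0.0014]
[-0.     0.004  0.     0.003  0.002 -0.003 -0.   ]
19888 tilt deg [ 0.69301027 -3.51995848] z 0.2324006748280188 rise 0.1294006748280188
```

View pics/s6.png

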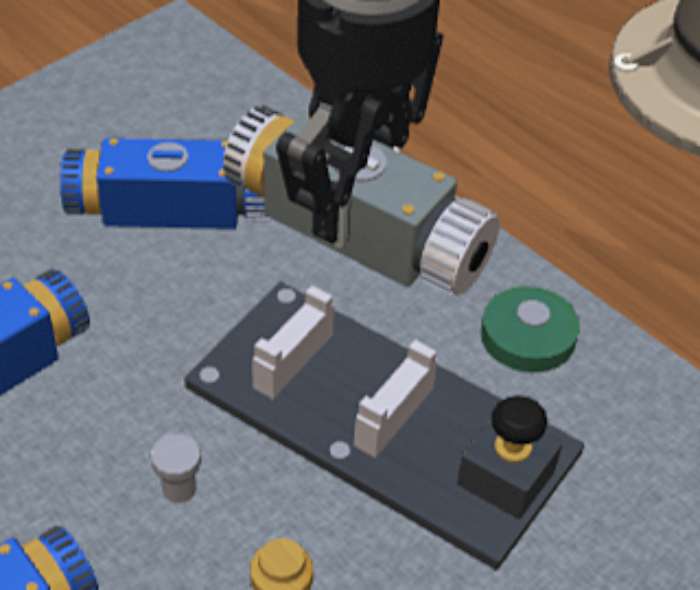

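View pics/w6.png

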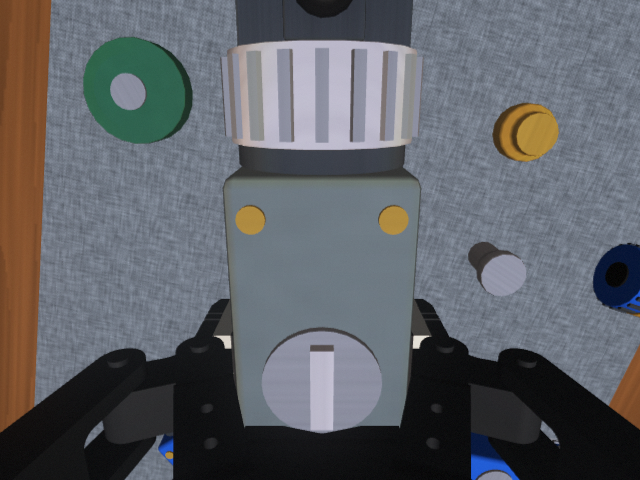

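The tilt fit may include the ring, which would fake the −3.5°. Refit on the bare housing face (rows 190–325), and use the scene camera as an independent check.

```bash
cat > tilt.py <<'E'
from h import *
from bench import r
def fit(A):
    for _ in range(4):
        B=np.c_[A[:,:2]-[.518,.031],np.ones(len(A))]
        c=np.linalg.lstsq(B,A[:,2],rcond=None)[0]; e=A[:,2]-B@c; A=A[abs(e)<max(2*e.std(),.0003)]
    s=np.array([-np.sin(YAW),np.cos(YAW)]);x=np.array([np.cos(YAW),np.sin(YAW)])
    print(len(A),'slope deg along head y %.2f x %.2f z %.4f'%(*np.rad2deg([c[:2]@s,c[:2]@x]),c[2]),'rms',e.std())
o=r.get_obs();print(o['clock'],o['tcp_pos'],o['contact_force'],o['moment'].round(2))
f=r.grab_frame('wrist');np.savez('w7.npz',**f)
K=f['intrinsics'];z=f['z_map'];v,u=np.mgrid[:480,:640]
P=np.stack([(u-K[0,2])/K[0,0]*z,(v-K[1,2])/K[1,1]*z,z,np.ones_like(z)],-1)@f['hand_eye'].T
T=P[...,:3]; W=Ro.from_rotvec(o['orientation']).apply(T.reshape(-1,3)).reshape(T.shape)+o['tcp_pos']
for row in (190,220,250,280,310,325): print(row,np.median(W[row-2:row+3,270:370].reshape(-1,3),0).round(4))
m=(v>190)&(v<322)&(u>245)&(u<395)&(z>0); fit(W[m])
f=r.grab_frame('scene');X=cloud(f);c=f['color'].astype(int)
m=(abs(X[...,2]-(.103+o['tcp_pos'][2]-.231))<.012)&(np.ptp(c,axis=-1)<25)&(np.hypot(X[...,0]-.518,X[...,1]-.031)<.056)&(c.mean(-1)>85)
s=(X[...,:2]-[.518,.031])@np.array([-np.sin(YAW),np.cos(YAW)])
m&=(s>.024)&(s<.053)|(s<-.024)&(s>-.053)
print(m.sum(),'s range',s[m].min(),s[m].max());fit(X[m])
E
python3 tilt.py
python3 - <<'E'
from h import *
# baseline of same wrist/scene measures at rest (w3, scene0)
f=load('w3.npz');K=f['intrinsics'];z=f['z_map'];v,u=np.mgrid[:480,:640]
P=np.stack([(u-K[0,2])/K[0,0]*z,(v-K[1,2])/K[1,1]*z,z,np.ones_like(z)],-1)@f['hand_eye'].T
W=Ro.from_rotvec(f['o']).apply(P[...,:3].reshape(-1,3)).reshape(480,640,3)+f['p']
for row in (150,170,190,205): print('rest',row,np.median(W[row-2:row+3,285:335].reshape(-1,3),0).round(4))
for row in (290,310,330): print('rest',row,np.median(W[row-2:row+3,285:335].reshape(-1,3),0).round(4))
E
```

```text
9.1 [0.51740687 0.03096428 0.3590835 ] [-0.11501209  0.08055331 -9.10990063] [-0.   -0.04 -0.02]
190 [0.5057 0.0821 0.2302]
220 [0.5073 0.075  0.2304]
250 [0.5091 0.0676 0.2303]
280 [0.5109 0.0598 0.2304]
310 [0.5126 0.0517 0.2303]
325 [0.5135 0.0475 0.2303]
17071 slope deg along head y 0.18 x -0.11 z 0.2302 rms 0.0004740447323619843
581 s range -0.052817972143025874 0.05297007670130431
517 slope deg along head y -0.06 x -0.60 z 0.2308 rms 0.000818372518226592
rest 150 [0.5071 0.0788 0.1022]
rest 170 [0.509  0.0699 0.1023]
rest 190 [0.5111 0.0607 0.1023]
rest 205 [0.5127 0.0536 0.1022]
rest 290 [0.5222 0.0107 0.1023]
rest 310 [ 5.245e-01 -1.000e-04  1.022e-01]
rest 330 [ 0.527  -0.0114  0.1022]
```

Both refits put the head level (within 0.2° along its length) and raised 128 mm, and it is steady. Bystanders haven't moved. Handing in.

```bash
python3 -c "
from bench import r
print(r.hand_in()); o=r.get_obs(); print(o['clock'],o['tcp_pos'],o['grip_width'])"
```

```text
the job is handed in; nothing more can be done
None
the job is handed in; nothing more can be done
```

The plunger went to the end of its stroke, and the grey head was then lifted about 128 mm straight up. I handed in at about 9 s, with the gripper still holding the head level above the cradle.

- **Plunger:** it moved about 15 mm from first contact, and the force then jumped from 6 N to 38 N at the solid stop. A picture showed the cap down on its pedestal. My last push briefly read 45.6 N at the wrist, applied with the fingertips; that is above the 40 N limit set for the arm and gripper body.
- **Lift:** the head was gripped by its flats between the rests with an 80 N grip. Position drift on the way up was about 1.5 mm, and the tool tilt I read was at most 0.2°.
- **Final check:** the wrist depth fit gave a tilt within 0.2°. The coarser scene camera gave 0.1° along the head and 0.6° across it. An earlier fit that read −3.5° had probably taken in the end ring, and the refit on the bare housing did not show it.
- **Surroundings:** the collet, wheel and nut showed no movement in the pictures and were never touched; I did not re-measure their positions. The blue look-alikes were left alone. The plunger sprang back when released, as expected.

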